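# Load the staining boxes into their frames on the rocker

### The job

Move the four rectangular staining boxes from the steel tray onto the rocker platform, setting each one down inside the white retaining frame made for its size, flat on the black mat. Do not tip the boxes over on the way (they hold samples, lid up), and leave the two round dishes where they stand.

Things in the scene. Friction and masses are not known exactly. Their poses are not given: they have to be found in the camera images.
- box_small: The small square staining box: closed rigid frosted-white box with flat lid, 40 x 40 mm in plan (x by y of its own frame), 36 mm high, 50 to 190 g, loose. Origin: centre of its underside; z up. It starts flat, lid up, on the steel tray (tray floor 4 mm above the bench, rim 10 mm above the bench), with at least 25 mm free beside its two y faces.
- box_square: The large square staining box: closed rigid frosted-white box with flat lid, 64 x 64 mm in plan (x by y of its own frame), 36 mm high, 50 to 190 g, loose. Origin: centre of its underside; z up. It starts flat, lid up, on the steel tray (tray floor 4 mm above the bench, rim 10 mm above the bench), with at least 25 mm free beside its two y faces.
- box_slim: The long narrow staining box: closed rigid frosted-white box with flat lid, 96 x 40 mm in plan (x by y of its own frame), 36 mm high, 50 to 190 g, loose. Origin: centre of its underside; z up. It starts flat, lid up, on the steel tray (tray floor 4 mm above the bench, rim 10 mm above the bench), with at least 25 mm free beside its two y faces.
- box_large: The long wide staining box (the largest): closed rigid frosted-white box with flat lid, 96 x 64 mm in plan (x by y of its own frame), 36 mm high, 50 to 190 g, loose. Origin: centre of its underside; z up. It starts flat, lid up, on the steel tray (tray floor 4 mm above the bench, rim 10 mm above the bench), with at least 25 mm free beside its two y faces.
- frame_small: The small square white retaining frame, fixed on the rocker's black mat: walls 4 mm thick, 6 mm high round an opening of 58 x 58 mm (x by y of its own frame), for the 40 x 40 mm box, which sits inside on the mat with 9 mm to spare all round. Origin: centre of the opening at mat level (75 mm above the bench); z up. Frame centres are at least 100 mm apart.
- frame_square: The large square white retaining frame, fixed on the rocker's black mat: walls 4 mm thick, 6 mm high round an opening of 82 x 82 mm (x by y of its own frame), for the 64 x 64 mm box, which sits inside on the mat with 9 mm to spare all round. Origin: centre of the opening at mat level (75 mm above the bench); z up. Frame centres are at least 100 mm apart.
- frame_slim: The long narrow white retaining frame, fixed on the rocker's black mat: walls 4 mm thick, 6 mm high round an opening of 114 x 58 mm (x by y of its own frame), for the 96 x 40 mm box, which sits inside on the mat with 9 mm to spare all round. Origin: centre of the opening at mat level (75 mm above the bench); z up. Frame centres are at least 100 mm apart.
- frame_large: The long wide white retaining frame, fixed on the rocker's black mat: walls 4 mm thick, 6 mm high round an opening of 114 x 82 mm (x by y of its own frame), for the 96 x 64 mm box, which sits inside on the mat with 9 mm to spare all round. Origin: centre of the opening at mat level (75 mm above the bench); z up. Frame centres are at least 100 mm apart.
- dish_a: A round culture dish with lid, 55 mm diameter, 15 mm high, 60 g, loose, standing on the steel tray among the boxes; not to be moved. Origin: centre of its underside; z up.
- dish_b: A round culture dish with lid, 55 mm diameter, 15 mm high, 60 g, loose, standing on the steel tray among the boxes; not to be moved. Origin: centre of its underside; z up.

How it is judged:
By the outcome, as a careful person would: the job done as asked, in the order asked, and still so for the second after the job is handed in, with the robot touching nothing.
It also fails if it takes over 123 s, if anything falls off the work surface, if the arm or the gripper's body presses on something with over 40 N, if the wrist force passes 120 N, or if a joint passes its speed limit or range.

### The arm

A 6-joint arm with a two-finger parallel gripper is mounted at the origin on the work surface. World frame = base frame: x ahead of the robot, y to its left, z up, the work surface at z = 0. Lengths are in mm, angles in degrees, forces in N, time in s.
With the tool pointing down it reaches from about 350 to 850 mm from the base axis. Payload 8.1 kg.
Tool frame: the origin (TCP) lies at the very end of the fingers, on their centre line; the grasp point (between the pads) lies 19 mm behind it (r.grip_point_offset is the distance from the TCP to the grasp point, in mm); z points along the fingers, y is the line along which they close (so a half turn about z gives the same grasp; the last joint's range is limited). The gripper opens to 85 mm and grips with 20 to 120 N. Pads are 22 mm wide; open, the fingers measure 114 mm over their backs; the gripper's body (76 mm by 85 mm) begins 54 mm behind the grasp point. The pads swing forward as they close: fully open they stand 13 mm farther back than shut.
Start: joints at [-71.356, 7.471, 85.268, -0, 87.261, -4.893], TCP at [239.626, -550.077, 206.692] pointing down, gripper open.
Joint ranges: [-169.43, 169.43], [-51.17, 129.36], [1.28, 143.12], [-76.62, 256.62], [0, 156.53], [-152.29, 152.29]. Speed limits (degrees/s): [136.94, 136.94, 159.86, 180, 180, 180].

### API

Orientations are given as [roll, pitch, yaw] about the fixed x, y, z axes, in that order (R = Rz(yaw) Ry(pitch) Rx(roll)).
In Python, from bench import status, eyes, r gives the robot as it stands.
- The arm moves only by the shell command python3 -m handwheel 'ROWS' [FORCE]. ROWS is a JSON object whose one key "series" holds a list that holds one entry, the list of rows, each a list of 7 numbers: the shift along the tool's x, y, z in cm, then the turn, a rotation vector about the tool's x, y, z in rad, then the opening, from 0 (shut) to 1 (fully open). In form: {"series": [[[tx, ty, tz, rx, ry, rz, claw], ...]]}. A call has 1 to 12 rows; each row is the pose to reach, as a shift and turn from the pose commanded when the call began, along the tool's axes at that moment; what a row does not reach only later rows make up. A row lasts 1/8 s, in which the tool goes at most 62.5 mm and 10.7 degrees, less where a joint would pass 70% of its speed; a pose out of reach is approached as far as the arm can. A call with a gripper value outside its range is refused whole. The fingers move at their own pace and stop on an object; FORCE is the grip in N (left out, the last holds). Time passes only in rows, so rows that repeat a pose let the fingers close. It gives the time, the measured TCP pose, the force, the opening and the grip force at its end, in the units of the state.
- status.sense(): the state, without advancing time (a new reading comes with each control period).
- eyes.snapshot(name): name is "side" or "top" or "wrist"; returns a dict with "img" (400x640x3 uint8, red, green, blue), "mtx" (3x3 intrinsics, pixels), "R" (3x3) and "t" (3): a world point X has camera coordinates R X + t. Camera axes: x right, y down, z forward; pixel columns grow to the right and rows downward; lengths in mm; the calibration is good to about 2 mm. A picture is of the moment at which its call begins. There is no depth.
- r.hand_in(): hands the job in; it is judged then, once.
The state is a dict: "time": time; "joint_pos": joint angles; "qd": joint speeds; "joint_efforts": joint torques, N m; "tool_pos": TCP position; "tcp_rot": TCP orientation; "ft_force": force on the tool from outside, world axes, zero at the start; "wrist_torque": the same for the moment, N m; "finger_gap": finger opening in mm; "grip_force": force on a finger pad.
Only numpy, scipy, OpenCV 4.12 (cv2) and the standard library are available. Lean on these libraries where they do the work, as an engineer would, in place of code of your own. Each camera call takes 0.05 s, during which the arm holds its last target. There are 200 camera calls.

## Working session

There is one attempt and no reset: what is moved stays moved. The work goes in short steps, Python scripts to look and compute and a shell command to move; the robot and the scene stay as the last step left them, time stands still between calls to the robot, and variables do not carry over. Pictures are saved under pics/ and viewed, at most 14 in all, crops included, and the job is handed in when it is done.

```bash
ls; mkdir -p pics; python3 - <<'E'
from bench import status, eyes, r
import cv2,pickle
s=status.sense(); print(s)
d={}
for n in ("side","top","wrist"):
    d[n]=eyes.snapshot(n); cv2.imwrite(f"pics/{n}0.png",d[n]["img"][:,:,::-1]); print(n,d[n]["mtx"].tolist(),d[n]["R"].tolist(),d[n]["t"])
pickle.dump(d,open("d0.pkl","wb"))
E
```

```text
pics
{'time': 0.0, 'joint_pos': array([-7.13542569e+01,  7.51406664e+00,  8.53311230e+01,  2.79721017e-04,
        8.72611302e+01, -4.89232517e+00]), 'qd': array([-0.00038496, -0.01719196, -0.03092049, -0.03481589,  0.00603123,
        0.04888706]), 'joint_efforts': array([-1.21692432e-03, -5.69410014e+01, -5.00547945e+01, -5.39226057e-04,
        1.47797138e-02,  3.97405313e-05]), 'tool_pos': array([ 239.45028871, -549.48936367,  205.63765964]), 'tcp_rot': array([-1.79894091e+02, -9.34567757e-03,  2.35380460e+01]), 'ft_force': array([ 0.71279095, -0.06867422,  0.06350755]), 'wrist_torque': array([ 0.03361715, -0.02712787,  0.01280068]), 'grip_force': 0.0, 'finger_gap': 85.2159392412508}
side [[477.61170755192376, 0.0, 328.7866820578155], [0.0, 477.61170755192376, 194.09505665119346], [0.0, 0.0, 1.0]] [[-0.9335746148800288, -0.3576674948077652, 0.022636289659383326], [-0.2107560079591342, 0.49682926784090525, -0.8418685073844964], [0.2898626287756593, -0.7907178016047238, -0.5392077657681286]] [493.36846606 175.86390682 966.81954449]
top [[389.4440429156695, 0.0, 320.9080673998503], [0.0, 389.4440429156695, 201.41354309545093], [0.0, 0.0, 1.0]] [[0.027470524456726746, -0.999602701370596, 0.006309492743477835], [-0.9971286078208618, -0.027847028624394365, -0.07042075306344324], [0.07056847561980255, -0.004356880696069452, -0.9974974224725086]] [-20.14900141 531.53909677 870.36730775]
wrist [[284.2640509049957, 0.0, 323.6954102137839], [0.0, 284.2640509049957, 199.29262105906412], [0.0, 0.0, 1.0]] [[0.39935280247561467, -0.9167957269644029, -0.0017129432818202106], [-0.8677464094988097, -0.3785887360529146, 0.32200425111445763], [-0.29586062251810163, -0.12710689970914557, -0.9467366730456429]] [-598.73201215  -42.06055633  380.85145794]
```

View pics/top0.png

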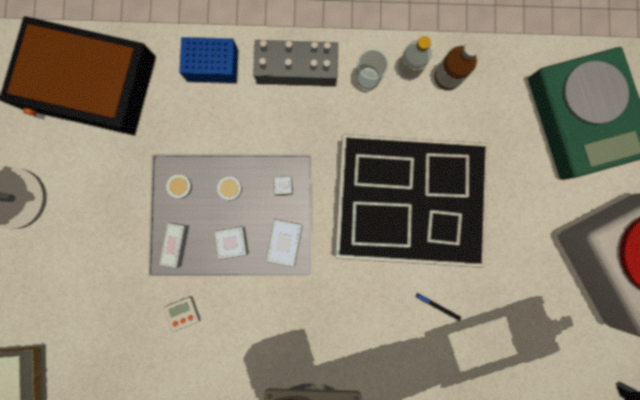

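View pics/side0.png

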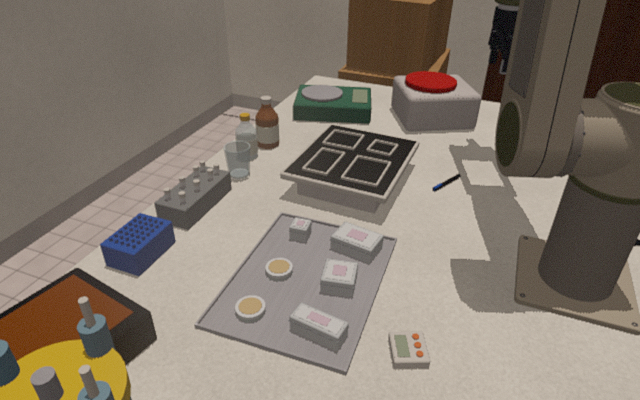

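Top view: the tray spans about (150–312, 153–276), with slim at (172,245), square at (230,242), large at (284,243), small at (283,186) and the dishes at (178,186) and (229,188). The rocker frames are slim (384,171), square (447,175), large (382,225) and small (444,227). The side view shows all of them too. I'll enlarge crops to read corners.

```bash
python3 - <<'E'
import cv2
def crop(n,x0,y0,w,h,s,out):
    im=cv2.imread(f"pics/{n}0.png")[y0:y0+h,x0:x0+w]
    im=cv2.resize(im,None,fx=s,fy=s,interpolation=cv2.INTER_CUBIC)
    for i in range(0,w,10):
        cv2.line(im,(i*s,0),(i*s,6 if i%50 else 14),(0,0,255),1)
        if i%20==0: cv2.putText(im,str(x0+i),(i*s,18),0,.4,(0,0,255),1)
    for j in range(0,h,10):
        cv2.line(im,(0,j*s),(6,j*s),(0,0,255),1)
        if j%20==0: cv2.putText(im,str(y0+j),(8,j*s+5),0,.4,(0,0,255),1)
    cv2.imwrite(f"pics/{out}.png",im)
crop("top",150,165,160,110,5,"c_tray")
crop("top",335,130,155,118+20,4,"c_rock")
crop("side",200,210,200,150,4,"c_stray")
crop("side",280,120,150,90,5,"c_srock")
E
```

```text
(no output)
```

View pics/c_tray.png

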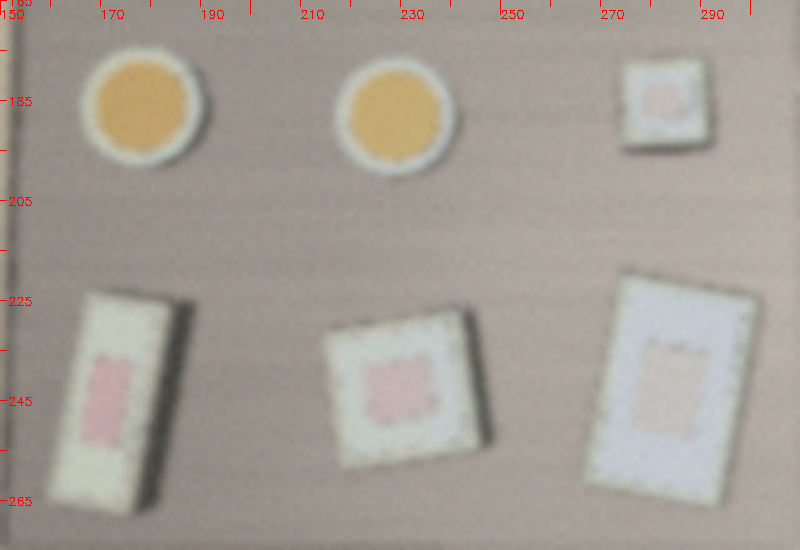

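View pics/c_rock.png

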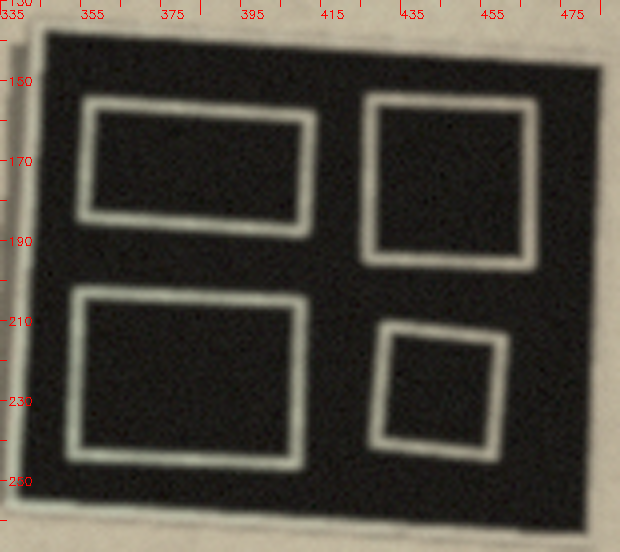

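View pics/c_stray.png

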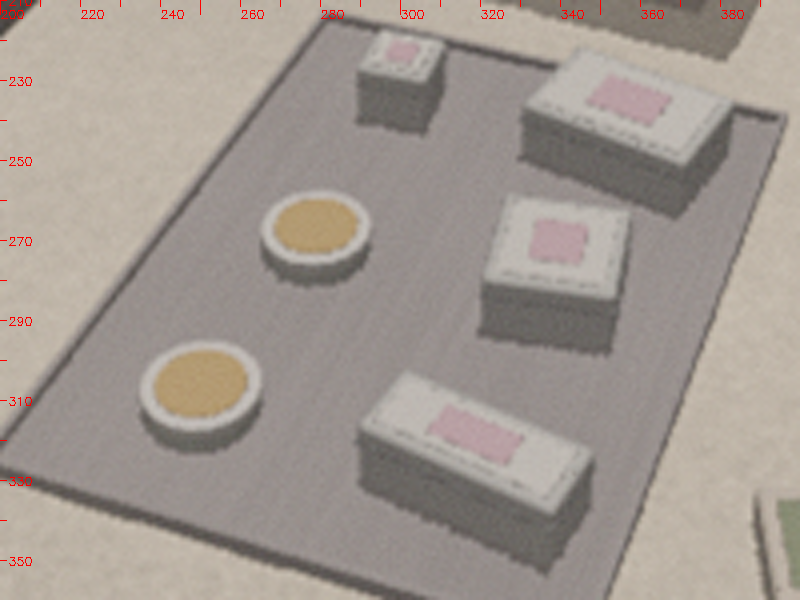

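View pics/c_srock.png

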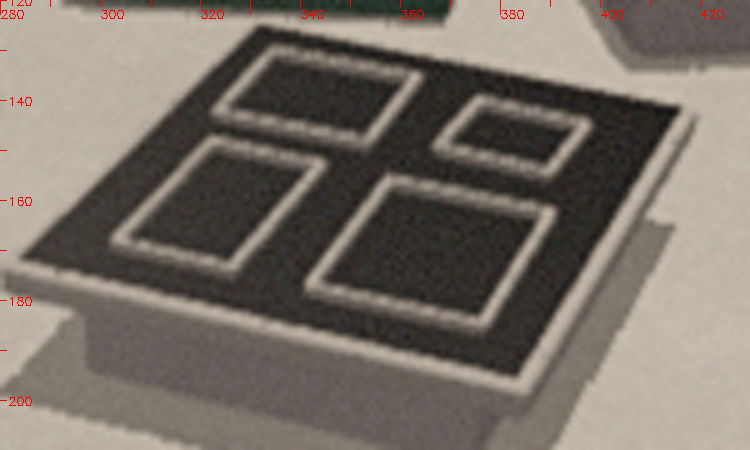

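Corners are readable in both views, all four lids and four frames. I'll triangulate them now.

```bash
cat > meas.py <<'E'
import numpy as np, pickle, cv2
d=pickle.load(open("d0.pkl","rb"))
def ray(c,p):
    c=d[c]; R=c["R"]; C=-R.T@c["t"]; v=R.T@np.linalg.inv(c["mtx"])@np.r_[p,1.]; return C,v
def plane(c,p,z):
    C,v=ray(c,p); return C+v*(z-C[2])/v[2]
def tri(p,q):
    P=[d[c]["mtx"]@np.c_[d[c]["R"],d[c]["t"]] for c in("top","side")]
    X=cv2.triangulatePoints(P[0],P[1],np.array(p,float).T.copy(),np.array(q,float).T.copy()); return (X[:3]/X[3]).T
def src(a,o,s): return (np.array(a,float)+.5)/s-.5+o
E
cat > m1.py <<'E'
from meas import *
T=lambda a:src(a,[150,165],5); S=lambda a:src(a,[200,210],4); U=lambda a:src(a,[335,130],4); V=lambda a:src(a,[280,120],5)
Q={ "b_small":(T([(625,60),(707,60),(709,147),(622,147)]),S([(358,75),(380,30),(446,38),(430,83)])),
"b_square":(T([(323,334),(463,309),(484,447),(344,468)]),S([(486,281),(508,196),(631,208),(613,298)])),
"b_slim":(T([(88,292),(174,303),(134,515),(48,500)]),S([(360,426),(408,371),(593,458),(550,513)])),
"b_large":(T([(623,270),(757,297),(720,506),(586,482)]),S([(525,103),(578,48),(735,102),(682,165)])),
"f_slim":(U([(86,96),(317,110),(307,238),(77,220)]),V([(110,240),(210,134),(328,160),(235,272)])),
"f_square":(U([(366,92),(537,100),(535,271),(361,265)]),V([(212,112),(270,44),(423,73),(367,147)])),
"f_large":(U([(74,286),(308,297),(303,470),(66,460)]),V([(305,288),(388,174),(556,209),(486,330)])),
"f_small":(U([(381,321),(508,335),(497,461),(369,449)]),V([(432,150),(480,95),(592,122),(549,176)]))}
for k,(a,b) in Q.items():
    X=tri(a,b); z=40 if k[0]=="b" else 81
    print(k,"tri c",X.mean(0).round(1),"z",X[:,2].round(0))
    for c,p in(("top",a),("side",b)):
        W=np.array([plane(c,x,z) for x in p]); e=np.roll(W,-1,0)-W
        rect=cv2.minAreaRect(W[:,:2].astype(np.float32))
        ang=np.degrees(np.arctan2(e[:,1],e[:,0]))
        print("   ",c,W.mean(0)[:2].round(1),"sides",np.linalg.norm(e,axis=1).round(0),"dir",ang.round(1))
# dishes: centre, z=19
for p in ((142,107),(396,116)): print("dish",plane("top",T(p),19).round(1))
E
python3 m1.py
```

```text
b_small tri c [564.5  81.1  38.5] z [34. 39. 42. 39.]
    top [564.1  80.9] sides [37. 39. 39. 39.] dir [-8.840e+01 -1.768e+02  9.160e+01  1.000e-01]
    side [563.8  82.9] sides [43. 37. 42. 39.] dir [ -81.5 -169.   101.    12.3]
b_square tri c [433.7 192.5  38.7] z [38. 38. 40. 38.]
    top [433.9 192.2] sides [63. 62. 62. 60.] dir [ -78.3 -169.   100.1   11.6]
    side [433.1 193.9] sides [62. 61. 65. 60.] dir [ -78.4 -166.   100.7   11.4]
b_slim tri c [424.7 321.7  37.6] z [39. 38. 35. 38.]
    top [424.8 320.8] sides [38. 94. 38. 93.] dir [-95.7 172.3  81.8  -7.8]
    side [424.  323.7] sides [38. 94. 35. 93.] dir [-99.2 169.9  78.9  -8.4]
b_large tri c [437.3  74.   38.8] z [40. 39. 38. 38.]
    top [437.6  74. ] sides [61. 93. 60. 95.] dir [-99.8 171.7  81.5  -7.9]
    side [436.7  75.5] sides [58. 94. 62. 93.] dir [-99.3 171.6  79.9 -10.7]
f_slim tri c [ 596.  -137.5   82.3] z [82. 83. 84. 81.]
    top [ 596.2 -137.8] sides [124.  69. 123.  67.] dir [-91.9 176.2  87.1  -2.9]
    side [ 596.9 -139.8] sides [125.  68. 127.  68.] dir [-91.3 177.4  88.8  -4.1]
f_square tri c [ 592.1 -272.6   81.9] z [82. 83. 83. 80.]
    top [ 591.5 -273.2] sides [92. 92. 93. 93.] dir [-91.1 179.4  89.6  -1.2]
    side [ 593.2 -274.4] sides [94. 92. 98. 90.] dir [-89.  179.2  89.9  -3.6]
f_large tri c [ 483.1 -134.7   81.1] z [81. 82. 82. 80.]
    top [ 483.  -134.8] sides [124.  91. 125.  92.] dir [-91.1 179.   89.2  -1.4]
    side [ 483.3 -134.9] sides [126.  90. 127.  90.] dir [-90.2 178.7  89.9  -1.9]
f_small tri c [ 480.  -267.6   81.2] z [79. 83. 82. 81.]
    top [ 479.5 -267.9] sides [68. 67. 68. 68.] dir [-94.7 175.1  86.2  -4.9]
    side [ 480.3 -268. ] sides [74. 66. 70. 65.] dir [-93.8 173.4  85.6  -3.4]
dish [558.  321.8  19. ]
dish [557.2 205.8  19. ]
```

The triangulated heights are about 39 mm for the lids (expected 40) and 81–82 mm for the frame tops (expected 81). Side lengths also match the text. Next is a helper that turns a world target into tool-axis shifts.

```bash
cat > go.py <<'E'
import sys, numpy as np
from bench import status
from scipy.spatial.transform import Rotation as Ro
s=status.sense(); R=Ro.from_euler("xyz",s["tcp_rot"],degrees=True)
print("t",round(s["time"],2),"tcp",s["tool_pos"].round(1),s["tcp_rot"].round(1),"gap",round(s["finger_gap"],1),"grip",round(float(s["grip_force"]),1),"F",s["ft_force"].round(1))
a=list(map(float,sys.argv[1:]))
for i in range(0,len(a),4):
    d=R.inv().apply(np.array(a[i:i+3])-s["tool_pos"])/10
    w=(R.inv()*Ro.from_euler("xyz",[180,0,a[i+3]],degrees=True)).as_rotvec()
    print("cm",d.round(2),"rad",w.round(3),"rows>=",max(np.linalg.norm(d)/6.25,np.degrees(np.linalg.norm(w))/10.7).round(1))
E
python3 go.py 564.3 81.2 150 91.6
```

```text
t 0.15 tcp [ 239.5 -549.6  205.9] [-179.9   -0.    23.5] gap 85.3 grip 0.0 F [-0.   0.4 -0. ]
cm [ 54.97 -44.86   5.66] rad [-1.000e-03 -1.000e-03 -1.188e+00] rows>= 11.4
```

```bash
python3 -m handwheel '{"series": [[[4.6,-3.7,0.5,0,0,-0.1,1],[9.2,-7.5,1,0,0,-0.2,1],[13.7,-11.2,1.4,0,0,-0.3,1],[18.3,-15,1.9,0,0,-0.4,1],[22.9,-18.7,2.4,0,0,-0.5,1],[27.5,-22.4,2.8,0,0,-0.6,1],[32.1,-26.2,3.3,0,0,-0.7,1],[36.6,-29.9,3.8,0,0,-0.8,1],[41.2,-33.6,4.2,0,0,-0.9,1],[45.8,-37.4,4.7,0,0,-1.0,1],[50.4,-41.1,5.2,0,0,-1.1,1],[54.97,-44.86,5.66,0,0,-1.188,0.8]]]}' 60; python3 go.py 564.3 81.2 150 91.6 564.3 81.2 10 91.6
```

```text
time: 1.65
tool_pos: [565.0, 82.6, 149.7]
tcp_rot: [-180.0, 0.0, 91.8]
ft_force: [0.2, 0.2, 0.2]
finger_gap: 69.9
grip_force: 0.0
t 1.65 tcp [565.   82.6 149.7] [-180.     0.    91.8] gap 69.9 grip 0.0 F [0.2 0.2 0.2]
cm [-0.14 -0.07 -0.03] rad [-0.     0.     0.003] rows>= 0.0
cm [-0.13 -0.07 13.97] rad [-0.     0.     0.003] rows>= 2.2
```

```bash
python3 -m handwheel '{"series": [[[-0.1,0,3,0,0,0,0.8],[-0.1,0,6,0,0,0,0.8],[-0.1,0,9,0,0,0,0.8],[-0.1,0,12,0,0,0,0.8],[-0.1,0,13.4,0,0,0,0.8],[-0.1,0,13.9,0,0,0,0.8],[-0.1,0,13.9,0,0,0,0.8]]]}'
python3 - <<'E'
from bench import eyes
import cv2
a=eyes.snapshot("side")["img"][190:290,250:450]; b=eyes.snapshot("wrist")["img"]
a=cv2.resize(a,None,fx=4,fy=4,interpolation=cv2.INTER_CUBIC)[:, :500]; b=cv2.resize(b,(300,188))
o=cv2.copyMakeBorder(b,0,400-188,0,0,cv2.BORDER_CONSTANT)
cv2.imwrite("pics/g1.png",cv2.hconcat([a,o])[:,:,::-1])
E
```

```text
time: 2.52
tool_pos: [565.0, 79.7, 11.8]
tcp_rot: [180.0, -0.0, 91.6]
ft_force: [0.1, -0.4, -0.1]
finger_gap: 68.4
grip_force: 0.0
```

View pics/g1.png

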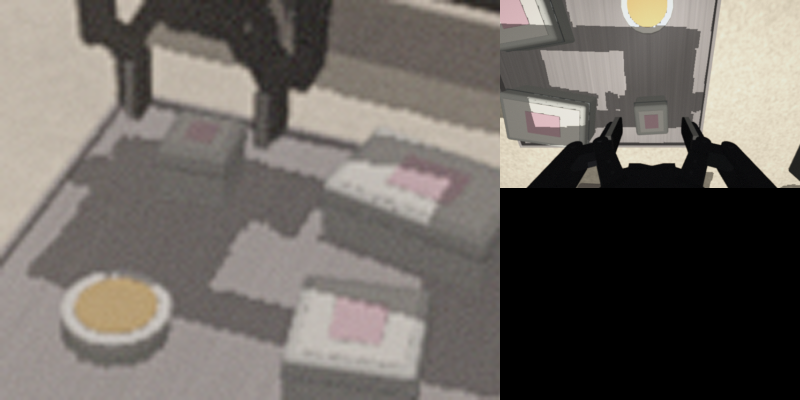

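The fingers stand on either side of the small box: in the side crop the tips are at (133,115) and (270,140) with the lid at (203,130), and in the wrist inset the box sits centred between the fingers. Now I'll close and test the lift.

```bash
python3 -m handwheel '{"series": [[[0,0,0,0,0,0,0.3],[0,0,0,0,0,0,0.3],[0,0,0,0,0,0,0.3],[0,0,0,0,0,0,0.3],[0,0,0,0,0,0,0.3],[0,0,0,0,0,0,0.3],[0,0,-1,0,0,0,0.3],[0,0,-3,0,0,0,0.3],[0,0,-6,0,0,0,0.3],[0,0,-10,0,0,0,0.3],[0,0,-14,0,0,0,0.3],[0,0,-16,0,0,0,0.3]]]}' 50
python3 go.py 480 -267.8 178 85.4
python3 - <<'E'
from bench import eyes
import cv2
a=eyes.snapshot("side")["img"][60:260,230:430]; b=eyes.snapshot("wrist")["img"]
a=cv2.resize(a,(500,500)); b=cv2.resize(b,(300,188))
cv2.imwrite("pics/g2.png",cv2.hconcat([a,cv2.copyMakeBorder(b,0,500-188,0,0,cv2.BORDER_CONSTANT)])[:,:,::-1])
E
```

```text
time: 4.12
tool_pos: [566.0, 79.8, 175.3]
tcp_rot: [179.7, -0.0, 91.6]
ft_force: [-0.3, 0.1, -0.5]
finger_gap: 37.0
grip_force: 49.7
t 4.12 tcp [566.   79.8 175.3] [179.7  -0.   91.6] gap 37.0 grip 49.7 F [-0.3  0.1 -0.5]
cm [-34.51  -9.57  -0.33] rad [ 0.005 -0.     0.108] rows>= 5.7
```

View pics/g2.png

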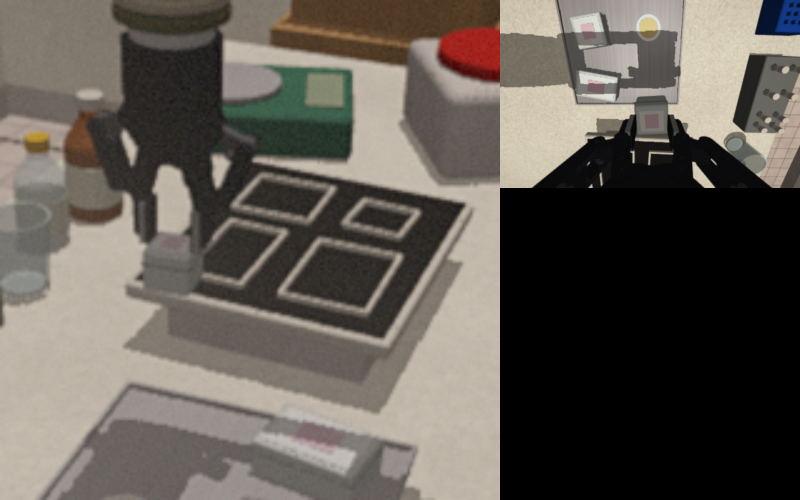

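The small box hangs level between the pads in the side crop, lid up at about (172,262). I'll carry it to its frame.

```bash
python3 -m handwheel '{"series": [[[-1.5,-0.4,0,0,0,0,0.3],[-4.5,-1.2,0,0,0,0.01,0.3],[-8.5,-2.3,0,0,0,0.02,0.3],[-13,-3.6,0,0,0,0.04,0.3],[-17.5,-4.8,0,0,0,0.05,0.3],[-22,-6.1,0,0,0,0.07,0.3],[-26.5,-7.3,0,0,0,0.08,0.3],[-30.5,-8.4,0,0,0,0.1,0.3],[-33.3,-9.2,0,0,0,0.105,0.3],[-34.6,-9.55,0,0,0,0.108,0.3],[-34.6,-9.55,0,0,0,0.108,0.3]]]}'
python3 go.py 480 -269 83.5 85.4
python3 - <<'E'
from bench import eyes
import cv2
b=eyes.snapshot("wrist")["img"]; cv2.imwrite("pics/g3.png",b[:,:,::-1])
E
```

```text
time: 5.6
tool_pos: [477.6, -269.0, 169.7]
tcp_rot: [-179.9, -0.1, 85.3]
ft_force: [0.7, -0.3, -1.2]
finger_gap: 36.8
grip_force: 49.7
t 5.6 tcp [ 477.6 -269.   169.7] [-1.799e+02 -1.000e-01  8.530e+01] gap 36.8 grip 49.7 F [ 0.7 -0.3 -1.2]
cm [0.01 0.25 8.62] rad [-0.002 -0.001 -0.001] rows>= 1.4
```

View pics/g3.png

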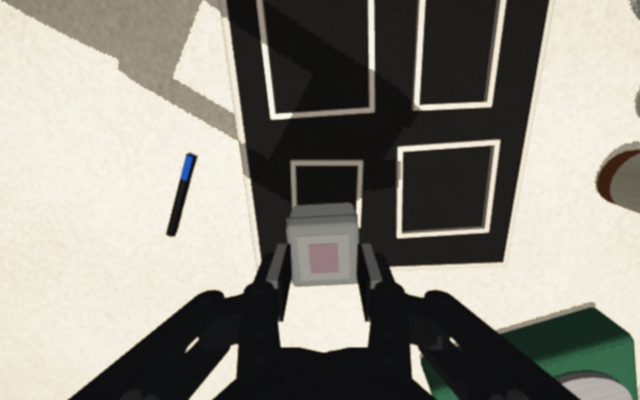

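The wrist view shows the held box (320,245) in line with the small frame (openings at 292–362, 160+). Now lowering.

```bash
python3 -m handwheel '{"series": [[[0,0.25,1.5,0,0,0,0.3],[0,0.25,4,0,0,0,0.3],[0,0.25,6,0,0,0,0.3],[0,0.25,7.3,0,0,0,0.3],[0,0.25,8,0,0,0,0.3],[0,0.25,8.4,0,0,0,0.3],[0,0.25,8.6,0,0,0,0.3],[0,0.25,8.6,0,0,0,0.3]]]}'
```

```text
time: 6.65
tool_pos: [481.5, -269.3, 85.6]
tcp_rot: [180.0, 0.0, 85.4]
ft_force: [0.2, 0.2, -0.6]
finger_gap: 36.5
grip_force: 49.7
```

```bash
python3 go.py 480 -269 83 85.4
```

```text
t 6.65 tcp [ 481.5 -269.3   85.6] [180.    0.   85.4] gap 36.5 grip 49.7 F [ 0.2  0.2 -0.6]
cm [ 0.01 -0.15  0.26] rad [0.001 0.    0.   ] rows>= 0.0
```

```bash
python3 -m handwheel '{"series": [[[0,-0.1,0.1,0,0,0,0.3],[0,-0.1,0.2,0,0,0,0.3],[0,-0.1,0.2,0,0,0,0.3]]]}'
```

```text
time: 7.02
tool_pos: [480.3, -269.1, 83.7]
tcp_rot: [180.0, 0.0, 85.4]
ft_force: [-2.0, 0.6, 4.0]
finger_gap: 36.8
grip_force: 50.8
```

Contact at 4 N, at the expected height. Release and rise.

```bash
python3 -m handwheel '{"series": [[[0,0,0,0,0,0,0.7],[0,0,0,0,0,0,0.7],[0,0,0,0,0,0,0.7],[0,0,-1,0,0,0,0.7],[0,0,-4,0,0,0,0.8],[0,0,-8,0,0,0,1],[0,0,-10,0,0,0,1],[0,0,-10,0,0,0,1]]]}'; python3 go.py 424.7 321.9 150 171.8 
```

```text
time: 8.02
tool_pos: [481.3, -269.7, 185.1]
tcp_rot: [179.8, 0.1, 85.4]
ft_force: [0.1, 0.4, -0.1]
finger_gap: 85.4
grip_force: 0.0
t 8.03 tcp [ 481.3 -269.7  185.1] [1.798e+02 1.000e-01 8.540e+01] gap 85.4 grip 0.0 F [ 0.1  0.4 -0.1]
cm [ 58.53 -10.38   3.36] rad [ 1.000e-03  4.000e-03 -1.508e+00] rows>= 9.5
```

```bash
python3 -m handwheel '{"series": [[[2,-0.4,0.2,0,0,-0.08,1],[7,-1.2,0.5,0,0,-0.22,1],[12.5,-2.2,0.8,0,0,-0.36,1],[18,-3.2,1.1,0,0,-0.5,1],[24,-4.3,1.4,0,0,-0.64,1],[30,-5.3,1.7,0,0,-0.78,1],[36,-6.4,2,0,0,-0.94,1],[42,-7.4,2.4,0,0,-1.1,1],[48,-8.5,2.8,0,0,-1.25,1],[53.5,-9.5,3.1,0,0,-1.38,0.8],[57,-10.1,3.3,0,0,-1.47,0.8],[58.5,-10.4,3.4,0,0,-1.508,0.8]]]}'; python3 go.py 424.7 321.9 12 171.8 
```

```text
time: 9.52
tool_pos: [421.6, 323.6, 146.7]
tcp_rot: [-179.9, -0.2, 172.0]
ft_force: [0.5, -0.7, -0.8]
finger_gap: 67.9
grip_force: 0.0
t 9.53 tcp [421.6 323.6 146.7] [-179.9   -0.2  172. ] gap 67.9 grip 0.0 F [ 0.5 -0.7 -0.8]
cm [-0.37 -0.09 13.47] rad [-0.002 -0.003  0.004] rows>= 2.2
```

```bash
python3 -m handwheel '{"series": [[[0,0,1,0,0,0,0.8],[0,0,4,0,0,0,0.8],[0,0,7,0,0,0,0.8],[0,0,10,0,0,0,0.8],[0,0,11,0,0,0,0.8],[0,0,11,0,0,0,0.8]]]}'; python3 go.py 424.7 321.9 12 171.8 
python3 - <<'E'
from bench import eyes
import cv2
b=eyes.snapshot("wrist")["img"]; cv2.imwrite("pics/g4.png",b[:,:,::-1])
E
```

```text
time: 10.28
tool_pos: [422.9, 321.2, 38.4]
tcp_rot: [-179.9, -0.1, 171.7]
ft_force: [0.4, 0.2, 0.1]
finger_gap: 68.2
grip_force: 0.0
t 10.28 tcp [422.9 321.2  38.4] [-1.799e+02 -1.000e-01  1.717e+02] gap 68.2 grip 0.0 F [0.4 0.2 0.1]
cm [-0.17  0.1   2.64] rad [-0.001 -0.001 -0.001] rows>= 0.4
```

View pics/g4.png

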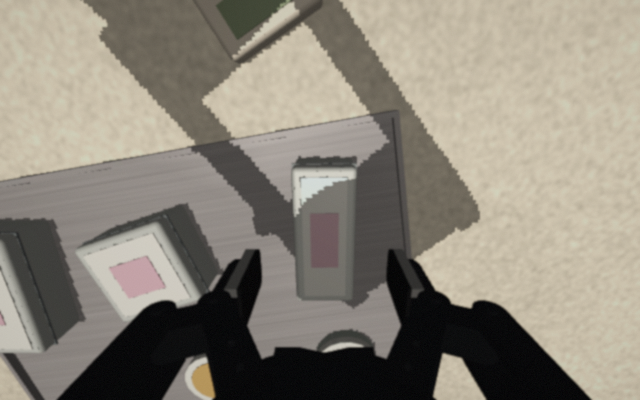

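The slim box is aligned and centred (lid 293–356 wide, mid 325) between the fingertips (255 and 395). Now descend, grip and lift.

```bash
python3 -m handwheel '{"series": [[[-0.15,0,1.2,0,0,0,0.8],[-0.15,0,2.2,0,0,0,0.8],[-0.15,0,2.6,0,0,0,0.8],[-0.15,0,2.6,0,0,0,0.8],[-0.15,0,2.6,0,0,0,0.3],[-0.15,0,2.6,0,0,0,0.3],[-0.15,0,2.6,0,0,0,0.3],[-0.15,0,2.6,0,0,0,0.3],[-0.15,0,2.6,0,0,0,0.3],[-0.15,0,2.6,0,0,0,0.3]]]}' 60; python3 go.py 596.2 -137.8 178 87.4
```

```text
time: 11.58
tool_pos: [425.4, 321.2, 16.1]
tcp_rot: [-179.9, 0.0, 171.8]
ft_force: [-11.5, -14.9, 29.4]
finger_gap: 26.0
grip_force: 20.9
t 11.57 tcp [425.4 321.2  16.1] [-179.9    0.   171.8] gap 26.0 grip 20.9 F [-11.5 -14.9  29.4]
cm [-23.46 -43.04 -16.08] rad [-1.000e-03  2.000e-03  1.473e+00] rows>= 8.3
```

The gap is 26 mm with 29 N upward, so that grasp is wrong. I'll look before moving.

```bash
python3 - <<'E'
from bench import eyes
import cv2
b=eyes.snapshot("wrist")["img"][120:370,180:480]; a=eyes.snapshot("side")["img"][250:400,200:400]
cv2.imwrite("pics/g5.png",cv2.hconcat([cv2.resize(b,(400,333)),cv2.resize(a,(400,333))])[:,:,::-1])
E
```

```text
(no output)
```

View pics/g5.png

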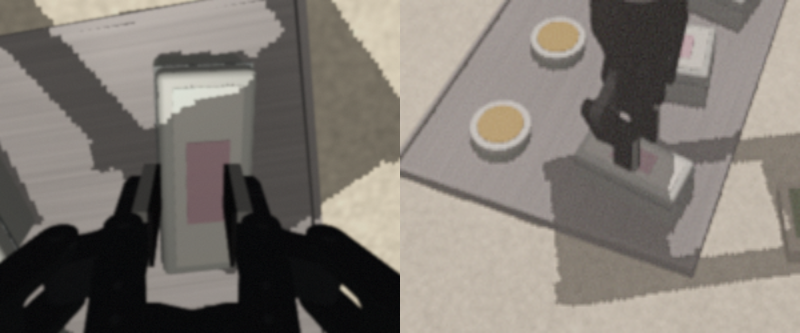

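The wrist crop shows the left pad outside the lid's left edge (158) but the right pad over the lid (228–245), with the left face visible. The box is tilted or shifted, so I'll release gently and let it settle before re-measuring.

```bash
python3 -m handwheel '{"series": [[[0,0,0,0,0,0,0.4],[0,0,0,0,0,0,0.5],[0,0,0,0,0,0,0.65],[0,0,0,0,0,0,0.8],[0,0,0,0,0,0,0.8],[0,0,0,0,0,0,0.8]]]}'; python3 - <<'E'
from bench import eyes
import cv2
b=eyes.snapshot("wrist")["img"][120:370,180:480]; a=eyes.snapshot("side")["img"][250:400,200:400]
cv2.imwrite("pics/g6.png",cv2.hconcat([cv2.resize(b,(400,333)),cv2.resize(a,(400,333))])[:,:,::-1])
E
```

```text
time: 12.42
tool_pos: [424.6, 322.2, 12.9]
tcp_rot: [-180.0, -0.0, 171.8]
ft_force: [-0.1, -0.2, 0.3]
finger_gap: 68.1
grip_force: 0.0
```

View pics/g6.png

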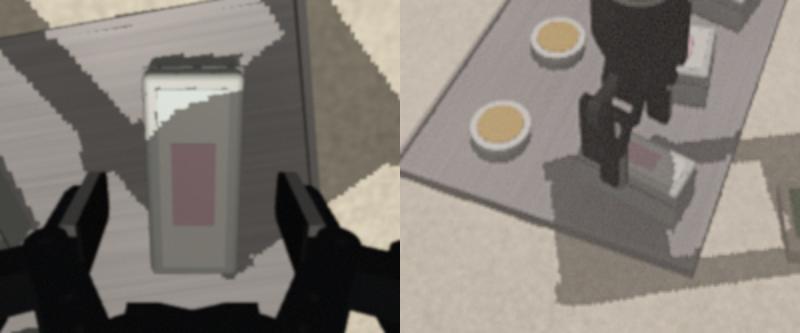

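The box dropped back flat, lid up, lid 148–240 and centred between the fingers. I'll retry about 2 mm lower with a gentle, stepped closing.

```bash
python3 -m handwheel '{"series": [[[0,0,0.1,0,0,0,0.65],[0,0,0.2,0,0,0,0.58],[0,0,0.2,0,0,0,0.54],[0,0,0.2,0,0,0,0.52],[0,0,0.2,0,0,0,0.52]]]}' 25; python3 -m handwheel '{"series": [[[0,0,0,0,0,0,0.49],[0,0,0,0,0,0,0.47],[0,0,0,0,0,0,0.45],[0,0,0,0,0,0,0.45]]]}' 25
```

```text
time: 13.15
tool_pos: [424.8, 322.3, 11.1]
tcp_rot: [180.0, 0.0, 171.8]
ft_force: [-0.2, -0.5, -0.7]
finger_gap: 44.6
grip_force: 0.0
time: 13.65
tool_pos: [424.9, 322.4, 11.4]
tcp_rot: [180.0, 0.0, 171.8]
ft_force: [-1.3, -0.5, 4.4]
finger_gap: 39.0
grip_force: 21.7
```

```bash
python3 -m handwheel '{"series": [[[0,0,0,0,0,0,0.43],[0,0,0,0,0,0,0.42],[0,0,0,0,0,0,0.42]]]}' 30;python3 -m handwheel '{"series": [[[0,0,0,0,0,0,0.4],[0,0,0,0,0,0,0.4],[0,0,0,0,0,0,0.4]]]}' 35
```

```text
time: 14.02
tool_pos: [424.9, 322.4, 11.4]
tcp_rot: [180.0, 0.0, 171.8]
ft_force: [-1.5, -0.6, 5.5]
finger_gap: 38.6
grip_force: 29.6
time: 14.4
tool_pos: [424.8, 322.4, 11.5]
tcp_rot: [180.0, 0.0, 171.8]
ft_force: [-1.9, -0.7, 6.3]
finger_gap: 38.4
grip_force: 34.4
```

Stable at 38.4 mm and 34 N. Lift slowly.

```bash
python3 -m handwheel '{"series": [[[0,0,-0.3,0,0,0,0.4],[0,0,-1,0,0,0,0.4],[0,0,-2,0,0,0,0.4],[0,0,-4,0,0,0,0.4],[0,0,-7,0,0,0,0.4],[0,0,-10.5,0,0,0,0.4],[0,0,-13.5,0,0,0,0.4],[0,0,-15.5,0,0,0,0.4],[0,0,-16.2,0,0,0,0.4],[0,0,-16.2,0,0,0,0.4]]]}'; python3 go.py 596.2 -137.8 174 87.4
```

```text
time: 15.65
tool_pos: [424.7, 322.2, 172.8]
tcp_rot: [-180.0, -0.0, 171.8]
ft_force: [-0.8, 0.2, -1.0]
finger_gap: 38.0
grip_force: 35.3
t 15.65 tcp [424.7 322.2 172.8] [-180.    -0.   171.8] gap 38.0 grip 35.3 F [-0.8  0.2 -1. ]
cm [-23.52 -43.09  -0.12] rad [-0.    -0.     1.473] rows>= 7.9
```

```bash
cat > label.py <<'E'
# held box: centre of the pink label (centre of lid) relative to the TCP, in tool axes; arg = lid height above TCP
import sys,numpy as np,cv2
from bench import eyes,status
from scipy.spatial.transform import Rotation as Ro
s=status.sense(); c=eyes.snapshot("wrist"); im=c["img"].astype(int)
m=((im[...,0]-im[...,1]>18)&(abs(im[...,1]-im[...,2])<14)).astype(np.uint8); m[:, :260]=0; m[:,390:]=0; m[:150]=0; m[340:]=0
n,l,st,ce=cv2.connectedComponentsWithStats(m); k=1+st[1:,4].argmax()
C=-c["R"].T@c["t"]; v=c["R"].T@np.linalg.inv(c["mtx"])@np.r_[ce[k],1]
z=s["tool_pos"][2]+float(sys.argv[1]); X=C+v*(z-C[2])/v[2]
print(st[k],ce[k].round(1),"tool-axes offset",Ro.from_euler("xyz",s["tcp_rot"],degrees=True).inv().apply(X-s["tool_pos"]).round(1))
E
python3 label.py 29
python3 -m handwheel '{"series": [[[-1,-2,0,0,0,0.07,0.4],[-3,-5.5,0,0,0,0.19,0.4],[-5,-9.5,0,0,0,0.33,0.4],[-7.5,-13.8,0,0,0,0.47,0.4],[-10,-18.2,0,0,0,0.62,0.4],[-12.4,-22.6,0,0,0,0.77,0.4],[-14.7,-27,0,0,0,0.92,0.4],[-17,-31.4,0,0,0,1.07,0.4],[-19.3,-35.5,0,0,0,1.21,0.4],[-21.4,-39.3,0,0,0,1.34,0.4],[-22.9,-42,0,0,0,1.43,0.4],[-23.5,-43.1,0,0,0,1.473,0.4]]]}'; python3 label.py 29; python3 go.py 596.2 -137.8 82.5 87.4
```

```text
[ 309  231   31   59 1034] [323.7 258.2] tool-axes offset [  1.7   0.3 -29. ]
time: 17.2
tool_pos: [595.4, -139.1, 171.1]
tcp_rot: [-179.8, -0.0, 87.2]
ft_force: [0.1, 1.3, -0.7]
finger_gap: 38.2
grip_force: 35.3
[ 308  230   33   61 1900] [323.7 259.2] tool-axes offset [  1.   -0.2 -29. ]
t 17.25 tcp [ 595.6 -139.6  171.3] [-179.9   -0.    87.1] gap 38.0 grip 35.3 F [-1.3  0.  -0.3]
cm [0.19 0.07 8.88] rad [-0.002 -0.    -0.004] rows>= 1.4
```

The box is centred on the TCP to within 2 mm. Lower.

```bash
python3 -m handwheel '{"series": [[[0.05,0,1.5,0,0,0,0.4],[0.05,0.05,4,0,0,0,0.4],[0.05,0.05,6,0,0,0,0.4],[0.05,0.05,7.4,0,0,0,0.4],[0.05,0.05,8.2,0,0,0,0.4],[0.05,0.05,8.4,0,0,0,0.4],[0.05,0.05,8.4,0,0,0,0.4],[0.05,0.05,8.4,0,0,0,0.4]]]}'; python3 go.py 596.2 -138.5 82.5 87.4
```

```text
time: 18.25
tool_pos: [597.2, -137.6, 90.0]
tcp_rot: [179.9, 0.0, 87.4]
ft_force: [0.1, 0.7, -0.9]
finger_gap: 37.9
grip_force: 35.3
t 18.25 tcp [ 597.2 -137.6   90. ] [179.9   0.   87.4] gap 37.9 grip 35.3 F [ 0.1  0.7 -0.9]
cm [-0.1  -0.09  0.75] rad [0.001 0.    0.   ] rows>= 0.1
```

```bash
python3 -m handwheel '{"series": [[[-0.1,-0.1,0.3,0,0,0,0.4],[-0.1,-0.1,0.55,0,0,0,0.4],[-0.1,-0.1,0.65,0,0,0,0.4],[-0.1,-0.1,0.65,0,0,0,0.4]]]}'
```

```text
time: 18.75
tool_pos: [595.5, -138.3, 82.6]
tcp_rot: [-180.0, 0.0, 87.4]
ft_force: [-1.3, 0.1, 0.2]
finger_gap: 37.8
grip_force: 35.4
```

```bash
python3 -m handwheel '{"series": [[[0,0,0,0,0,0,0.5],[0,0,0,0,0,0,0.6],[0,0,0,0,0,0,0.7],[0,0,-1,0,0,0,0.75],[0,0,-4,0,0,0,0.8],[0,0,-8,0,0,0,1],[0,0,-10,0,0,0,1],[0,0,-10,0,0,0,1]]]}'; python3 go.py 437.2 74.3 100 171.2
```

```text
time: 19.75
tool_pos: [596.8, -138.7, 184.8]
tcp_rot: [179.8, 0.1, 87.4]
ft_force: [0.1, 0.5, -0.1]
finger_gap: 85.3
grip_force: 0.0
t 19.75 tcp [ 596.8 -138.7  184.8] [1.798e+02 1.000e-01 8.740e+01] gap 85.3 grip 0.0 F [ 0.1  0.5 -0.1]
cm [ 20.57 -16.94   8.4 ] rad [ 0.002  0.004 -1.462] rows>= 7.8
```

```bash
python3 -m handwheel '{"series": [[[0.8,-0.6,0.2,0,0,-0.08,1],[2.5,-2,0.5,0,0,-0.22,1],[4.7,-3.9,1,0,0,-0.37,1],[7,-5.7,1.6,0,0,-0.53,1],[9.3,-7.6,2.3,0,0,-0.69,1],[11.6,-9.5,3.2,0,0,-0.85,1],[13.9,-11.4,4.2,0,0,-1.01,1],[16,-13.2,5.3,0,0,-1.16,1],[18,-14.8,6.5,0,0,-1.29,1],[19.6,-16.2,7.5,0,0,-1.39,1],[20.5,-16.9,8.2,0,0,-1.45,1],[20.6,-16.9,8.4,0,0,-1.462,1]]]}'; python3 label.py -60; python3 go.py 437.2 74.3 7 171.2
```

```text
time: 21.25
tool_pos: [434.0, 75.5, 96.3]
tcp_rot: [-180.0, -0.2, 171.3]
ft_force: [-0.9, -0.0, -0.3]
finger_gap: 85.5
grip_force: 0.0
[ 306  190   33   41 1313] [321.6 209.9] tool-axes offset [-3.6 -1.5 60. ]
t 21.3 tcp [434.7  75.3  96.8] [-180.    -0.2  171.2] gap 85.3 grip 0.0 F [-0.7  0.   0.3]
cm [-0.29 -0.05  8.98] rad [-0.001 -0.003  0.001] rows>= 1.4
```

The label view agrees with the top-camera position within 2 mm. Descend, close gently.

```bash
python3 -m handwheel '{"series": [[[-0.1,-0.1,1,0,0,0,1],[-0.2,-0.1,3,0,0,0,1],[-0.2,-0.1,5.5,0,0,0,1],[-0.2,-0.1,7.5,0,0,0,1],[-0.2,-0.1,8.6,0,0,0,1],[-0.2,-0.1,8.9,0,0,0,1],[-0.2,-0.1,8.9,0,0,0,1],[-0.2,-0.1,8.9,0,0,0,0.9],[-0.2,-0.1,8.9,0,0,0,0.84],[-0.2,-0.1,8.9,0,0,0,0.8],[-0.2,-0.1,8.9,0,0,0,0.8]]]}' 25;  python3 -m handwheel '{"series": [[[0,0,0,0,0,0,0.77],[0,0,0,0,0,0,0.75],[0,0,0,0,0,0,0.73],[0,0,0,0,0,0,0.71],[0,0,0,0,0,0,0.71]]]}' 25
```

```text
time: 22.68
tool_pos: [437.9, 73.9, 9.7]
tcp_rot: [180.0, 0.0, 171.2]
ft_force: [0.6, -0.8, -1.2]
finger_gap: 68.3
grip_force: 0.0
time: 23.3
tool_pos: [438.2, 73.8, 10.1]
tcp_rot: [-180.0, 0.0, 171.2]
ft_force: [-1.3, -0.6, 5.5]
finger_gap: 60.6
grip_force: 2.7
```

Low pad force at a 60.6 mm gap suggests the pads bear too near the lid edge. I'll reopen a little, go 5 mm lower and close again.

```bash
python3 -m handwheel '{"series": [[[0,0,0,0,0,0,0.82],[0,0,0,0,0,0,0.9],[0,0,0.3,0,0,0,0.9],[0,0,0.5,0,0,0,0.9],[0,0,0.5,0,0,0,0.9],[0,0,0.5,0,0,0,0.84],[0,0,0.5,0,0,0,0.8],[0,0,0.5,0,0,0,0.8]]]}' 25;  python3 -m handwheel '{"series": [[[0,0,0,0,0,0,0.77],[0,0,0,0,0,0,0.75],[0,0,0,0,0,0,0.74],[0,0,0,0,0,0,0.73],[0,0,0,0,0,0,0.73]]]}' 25
```

```text
time: 24.3
tool_pos: [437.8, 73.9, 4.7]
tcp_rot: [180.0, 0.0, 171.2]
ft_force: [-0.6, 0.3, 0.0]
finger_gap: 68.5
grip_force: 0.0
time: 24.92
tool_pos: [437.8, 73.7, 5.0]
tcp_rot: [-180.0, -0.0, 171.2]
ft_force: [-1.8, -1.8, 5.7]
finger_gap: 62.9
grip_force: 26.2
```

Grip is firm now (26 N at 62.9 mm). Raise the force and test-lift.

```bash
python3 -m handwheel '{"series": [[[0,0,0,0,0,0,0.7],[0,0,0,0,0,0,0.69],[0,0,0,0,0,0,0.69]]]}' 35;  python3 -m handwheel '{"series": [[[0,0,-0.2,0,0,0,0.69],[0,0,-0.5,0,0,0,0.69],[0,0,-1,0,0,0,0.69],[0,0,-2,0,0,0,0.69],[0,0,-2,0,0,0,0.69]]]}' 35
```

```text
time: 25.3
tool_pos: [437.8, 73.7, 5.1]
tcp_rot: [-180.0, -0.0, 171.2]
ft_force: [-3.4, -0.9, 8.4]
finger_gap: 62.4
grip_force: 36.5
time: 25.92
tool_pos: [438.9, 73.9, 25.9]
tcp_rot: [180.0, 0.1, 171.2]
ft_force: [0.2, 1.3, -2.2]
finger_gap: 62.0
grip_force: 38.5
```

```bash
python3 -m handwheel '{"series": [[[0,0,-1,0,0,0,0.69],[0,0,-3,0,0,0,0.69],[0,0,-6,0,0,0,0.69],[0,0,-9,0,0,0,0.69],[0,0,-12,0,0,0,0.69],[0,0,-14,0,0,0,0.69],[0,0,-15,0,0,0,0.69],[0,0,-15,0,0,0,0.69]]]}'; python3 label.py 35; python3 go.py 483 -134.8 174 89
```

```text
time: 26.92
tool_pos: [438.1, 73.9, 175.1]
tcp_rot: [180.0, 0.1, 171.2]
ft_force: [-0.7, -0.0, -1.2]
finger_gap: 62.2
grip_force: 38.7
[ 297  233   55   63 3305] [323.7 263.2] tool-axes offset [  2.2   0.3 -35. ]
t 26.98 tcp [437.6  73.8 174.2] [-180.    -0.   171.2] gap 62.4 grip 38.7 F [-0.5  0.3 -1.4]
cm [ -7.69 -19.92   0.02] rad [-0.    -0.     1.434] rows>= 7.7
```

```bash
python3 -m handwheel '{"series": [[[-0.4,-1,0,0,0,0.07,0.69],[-1.1,-2.8,0,0,0,0.2,0.69],[-1.9,-4.9,0,0,0,0.35,0.69],[-2.8,-7.1,0,0,0,0.51,0.69],[-3.6,-9.3,0,0,0,0.67,0.69],[-4.5,-11.6,0,0,0,0.83,0.69],[-5.4,-13.8,0,0,0,0.99,0.69],[-6.1,-15.9,0,0,0,1.14,0.69],[-6.8,-17.8,0,0,0,1.27,0.69],[-7.4,-19.1,0,0,0,1.37,0.69],[-7.7,-19.9,0,0,0,1.434,0.69],[-7.7,-19.9,0,0,0,1.434,0.69]]]}'; python3 label.py 35; python3 go.py 483 -136 77 89
```

```text
time: 28.48
tool_pos: [482.6, -134.7, 173.1]
tcp_rot: [-179.9, -0.0, 89.0]
ft_force: [-0.7, 0.5, -1.4]
finger_gap: 62.7
grip_force: 38.7
[ 296  233   56   63 3366] [323.7 263.6] tool-axes offset [  2.   -0.2 -35. ]
t 28.52 tcp [ 482.6 -134.3  173.3] [-1.799e+02 -1.000e-01  8.910e+01] gap 62.2 grip 38.7 F [-1.   0.9 -0.9]
cm [-0.18  0.06  9.63] rad [-0.002 -0.001  0.001] rows>= 1.5
```

```bash
python3 -m handwheel '{"series": [[[-0.1,0,1.5,0,0,0,0.69],[-0.1,0,4,0,0,0,0.69],[-0.1,0,6.5,0,0,0,0.69],[-0.1,0,8,0,0,0,0.69],[-0.1,0,8.8,0,0,0,0.69],[-0.1,0,9.1,0,0,0,0.69],[-0.1,0,9.1,0,0,0,0.69],[-0.1,0,9.1,0,0,0,0.69],[-0.1,0,9.1,0,0,0,0.69]]]}'; python3 go.py 483 -136 77 89
```

```text
time: 29.65
tool_pos: [483.8, -135.8, 84.2]
tcp_rot: [179.9, 0.0, 89.0]
ft_force: [-0.6, 0.1, -1.6]
finger_gap: 62.5
grip_force: 38.7
t 29.65 tcp [ 483.8 -135.8   84.2] [179.9   0.   89. ] gap 62.5 grip 38.7 F [-0.6  0.1 -1.6]
cm [-0.03 -0.08  0.72] rad [0.001 0.    0.   ] rows>= 0.1
```

```bash
python3 -m handwheel '{"series": [[[0,0,0.3,0,0,0,0.69],[0,0,0.5,0,0,0,0.69],[0,0,0.6,0,0,0,0.69],[0,0,0.6,0,0,0,0.69]]]}'
```

```text
time: 30.15
tool_pos: [483.2, -135.5, 77.4]
tcp_rot: [-180.0, -0.0, 89.0]
ft_force: [1.0, 0.6, -2.0]
finger_gap: 62.4
grip_force: 38.7
```

```bash
python3 -m handwheel '{"series": [[[0,0,0.05,0,0,0,0.69],[0,0,0.1,0,0,0,0.69],[0,0,0.1,0,0,0,0.69]]]}'
```

```text
time: 30.52
tool_pos: [483.3, -135.6, 76.6]
tcp_rot: [-180.0, -0.0, 89.0]
ft_force: [0.2, 0.0, -0.6]
finger_gap: 62.3
grip_force: 38.7
```

```bash
python3 -m handwheel '{"series": [[[0,0,0,0,0,0,0.78],[0,0,0,0,0,0,0.85],[0,0,0,0,0,0,0.95],[0,0,0,0,0,0,0.95],[0,0,-1,0,0,0,1],[0,0,-4,0,0,0,1],[0,0,-8,0,0,0,1],[0,0,-11,0,0,0,1],[0,0,-11,0,0,0,1]]]}'; python3 go.py 433.7 192.7 100 101.3
```

```text
time: 31.65
tool_pos: [485.4, -136.4, 190.7]
tcp_rot: [179.6, 0.1, 89.0]
ft_force: [0.2, 0.2, -0.3]
finger_gap: 85.0
grip_force: 0.0
t 31.65 tcp [ 485.4 -136.4  190.7] [1.796e+02 1.000e-01 8.900e+01] gap 85.0 grip 0.0 F [ 0.2  0.2 -0.3]
cm [32.84 -5.79  8.96] rad [ 0.006  0.003 -0.214] rows>= 5.5
```

```bash
python3 -m handwheel '{"series": [[[1,-0.2,0,0,0,-0.01,1],[3.5,-0.6,0.3,0,0,-0.03,1],[7.5,-1.3,0.8,0,0,-0.05,1],[12,-2.1,1.5,0,0,-0.08,1],[16.5,-2.9,2.5,0,0,-0.11,1],[21,-3.7,3.8,0,0,-0.14,1],[25.5,-4.5,5.2,0,0,-0.17,1],[29,-5.1,6.6,0,0,-0.19,1],[31.5,-5.5,7.8,0,0,-0.205,1],[32.8,-5.8,8.4,0,0,-0.214,1],[32.8,-5.8,8.4,0,0,-0.214,1]]]}'; python3 label.py -60; python3 go.py 433.7 192.7 5 101.3
```

```text
time: 33.02
tool_pos: [429.7, 193.5, 101.5]
tcp_rot: [-179.9, 0.0, 101.4]
ft_force: [0.7, 0.1, 0.2]
finger_gap: 85.3
grip_force: 0.0
[314 192  29  31 828] [327.6 206.8] tool-axes offset [-0.8  3.  60. ]
t 33.08 tcp [430.4 193.  102.1] [-179.9    0.   101.3] gap 85.6 grip 0.0 F [-0.3  0.1  0.3]
cm [-0.09  0.33  9.71] rad [-0.001  0.     0.   ] rows>= 1.6
```

```bash
python3 -m handwheel '{"series": [[[0,0.1,1,0,0,0,1],[-0.1,0.2,3,0,0,0,1],[-0.1,0.2,4,0,0,0,1],[-0.1,0.2,4,0,0,0,1]]]}'; python3 label.py -22; python3 go.py 433.7 192.7 5 101.3
```

```text
time: 33.58
tool_pos: [432.5, 192.0, 61.7]
tcp_rot: [-179.9, 0.0, 101.2]
ft_force: [-0.4, 0.3, 0.6]
finger_gap: 85.0
grip_force: 0.0
[ 308  206   35   36 1173] [325.  222.9] tool-axes offset [ 0.8  0.8 22. ]
t 33.62 tcp [433.  192.4  62.5] [-180.     0.   101.2] gap 85.5 grip 0.0 F [-0.9 -0.5  0.2]
cm [0.02 0.08 5.75] rad [-0.001  0.    -0.001] rows>= 0.9
```

```bash
python3 -m handwheel '{"series": [[[0,0,1.5,0,0,0,1],[0,0,3.5,0,0,0,1],[0,0,5,0,0,0,1],[0,0,5.6,0,0,0,1],[0,0,5.7,0,0,0,1],[0,0,5.7,0,0,0,0.9],[0,0,5.7,0,0,0,0.84],[0,0,5.7,0,0,0,0.8],[0,0,5.7,0,0,0,0.8]]]}' 25;  python3 -m handwheel '{"series": [[[0,0,0,0,0,0,0.77],[0,0,0,0,0,0,0.75],[0,0,0,0,0,0,0.74],[0,0,0,0,0,0,0.73],[0,0,0,0,0,0,0.73]]]}' 25
```

```text
time: 34.75
tool_pos: [433.2, 192.8, 5.8]
tcp_rot: [180.0, -0.0, 101.3]
ft_force: [0.5, -0.6, -0.3]
finger_gap: 68.4
grip_force: 0.0
time: 35.38
tool_pos: [433.2, 192.8, 6.0]
tcp_rot: [180.0, 0.0, 101.3]
ft_force: [-1.9, -0.9, 5.3]
finger_gap: 62.7
grip_force: 26.2
```

```bash
python3 -m handwheel '{"series": [[[0,0,0,0,0,0,0.7],[0,0,0,0,0,0,0.69],[0,0,0,0,0,0,0.69]]]}' 35;  python3 -m handwheel '{"series": [[[0,0,-0.2,0,0,0,0.69],[0,0,-0.5,0,0,0,0.69],[0,0,-1,0,0,0,0.69],[0,0,-2,0,0,0,0.69],[0,0,-4,0,0,0,0.69],[0,0,-7,0,0,0,0.69],[0,0,-10.5,0,0,0,0.69],[0,0,-14,0,0,0,0.69],[0,0,-16,0,0,0,0.69],[0,0,-17,0,0,0,0.69],[0,0,-17,0,0,0,0.69]]]}' 35;  python3 label.py 34; python3 go.py 592.2 -273.3 175 89.1
```

```text
time: 35.75
tool_pos: [433.2, 192.8, 6.1]
tcp_rot: [180.0, -0.0, 101.3]
ft_force: [-2.7, -1.4, 7.2]
finger_gap: 62.6
grip_force: 36.5
time: 37.12
tool_pos: [433.4, 192.9, 176.2]
tcp_rot: [179.9, -0.0, 101.3]
ft_force: [0.5, -0.1, -1.2]
finger_gap: 62.2
grip_force: 38.7
[ 301  243   47   46 2048] [323.6 265.7] tool-axes offset [  0.1  -0.2 -34. ]
t 37.17 tcp [432.9 192.7 175.2] [-180.    -0.   101.3] gap 62.1 grip 38.7 F [ 0.4  0.3 -2.1]
cm [-4.882e+01  6.500e+00  2.000e-02] rad [-0.     0.     0.213] rows>= 7.9
```

```bash
python3 -m handwheel '{"series": [[[-1.5,0.2,0,0,0,0.01,0.69],[-5,0.7,0,0,0,0.02,0.69],[-10,1.3,0,0,0,0.04,0.69],[-15.2,2,0,0,0,0.07,0.69],[-20.4,2.7,0,0,0,0.09,0.69],[-25.6,3.4,0,0,0,0.11,0.69],[-30.8,4.1,0,0,0,0.135,0.69],[-36,4.8,0,0,0,0.16,0.69],[-41,5.5,0,0,0,0.18,0.69],[-45.2,6,0,0,0,0.2,0.69],[-47.8,6.4,0,0,0,0.21,0.69],[-48.8,6.5,0,0,0,0.213,0.69]]]}'; python3 -m handwheel '{"series": [[[0,0,1.5,0,0,0,0.69],[0,0,4,0,0,0,0.69],[0,0,6.5,0,0,0,0.69],[0,0,8,0,0,0,0.69],[0,0,8,0,0,0,0.69],[0,0,8,0,0,0,0.69]]]}'; python3 label.py 34;  python3 go.py 592.2 -273.3 77.5 89.1
```

```text
time: 38.67
tool_pos: [591.3, -275.1, 173.9]
tcp_rot: [-179.9, -0.0, 88.9]
ft_force: [-0.3, 0.0, -0.9]
finger_gap: 62.6
grip_force: 38.7
time: 39.42
tool_pos: [592.9, -273.0, 96.7]
tcp_rot: [179.9, 0.0, 89.1]
ft_force: [0.3, 0.0, -1.0]
finger_gap: 62.1
grip_force: 38.7
[ 300  243   49   47 2174] [323.7 265.4] tool-axes offset [  0.2  -0.2 -34. ]
t 39.48 tcp [ 593.2 -273.3   97.1] [1.799e+02 1.000e-01 8.910e+01] gap 62.3 grip 38.7 F [-0.4  0.5 -1.5]
cm [ 0.   -0.1   1.96] rad [0.002 0.001 0.   ] rows>= 0.3
```

```bash
python3 -m handwheel '{"series": [[[0,-0.05,0.5,0,0,0,0.69],[0,-0.05,1,0,0,0,0.69],[0,-0.05,1.4,0,0,0,0.69],[0,-0.05,1.5,0,0,0,0.69],[0,-0.05,1.6,0,0,0,0.69],[0,-0.05,1.6,0,0,0,0.69]]]}'; python3 go.py 592.2 -273.3 77.5 89.1
```

```text
time: 40.22
tool_pos: [591.9, -273.1, 79.7]
tcp_rot: [180.0, 0.0, 89.1]
ft_force: [-0.6, 0.2, -0.5]
finger_gap: 62.3
grip_force: 38.7
t 40.23 tcp [ 591.9 -273.1   79.7] [180.    0.   89.1] gap 62.3 grip 38.7 F [-0.6  0.2 -0.5]
cm [-0.02  0.03  0.22] rad [ 0.  0. -0.] rows>= 0.0
```

```bash
python3 -m handwheel '{"series": [[[0,0,0.1,0,0,0,0.69],[0,0,0.2,0,0,0,0.69],[0,0,0.25,0,0,0,0.69],[0,0,0.25,0,0,0,0.69]]]}'
```

```text
time: 40.72
tool_pos: [591.9, -273.1, 77.3]
tcp_rot: [180.0, -0.0, 89.1]
ft_force: [-1.3, 0.1, 1.1]
finger_gap: 62.3
grip_force: 39.0
```

Contact at the expected height. Release, rise, and move clear to look.

```bash
python3 -m handwheel '{"series": [[[0,0,0,0,0,0,0.78],[0,0,0,0,0,0,0.85],[0,0,0,0,0,0,0.95],[0,0,0,0,0,0,0.95],[0,0,-1,0,0,0,1],[0,0,-4,0,0,0,1],[0,0,-8,0,0,0,1],[0,0,-12,0,0,0,1],[0,0,-12,0,0,0,1]]]}';  python3 -m handwheel '{"series": [[[-2,-2,0,0,0,0,1],[-5,-5,0,0,0,0,1],[-9,-9,0,0,0,0,1],[-13,-13,0,0,0,0,1],[-17,-17,0,0,0,0,1],[-21,-21,0,0,0,0,1],[-24,-24,0,0,0,0,1],[-25,-25,0,0,0,0,1],[-25,-25,0,0,0,0,1]]]}'
python3 - <<'E'
from bench import eyes
import cv2
a=eyes.snapshot("top")["img"]; b=eyes.snapshot("side")["img"]
f=lambda i,x,y,w,h,s:cv2.resize(i[y:y+h,x:x+w],None,fx=s,fy=s,interpolation=cv2.INTER_CUBIC)
A=f(a,335,130,155,140,3); B=f(b,280,90,145,120,3); C=f(a,145,145,175,135,2.4)
cv2.imwrite("pics/fin_top.png",A[:,:,::-1])
h=max(A.shape[0],B.shape[0]); p=lambda i:cv2.copyMakeBorder(i,0,h-i.shape[0],0,0,cv2.BORDER_CONSTANT)
cv2.imwrite("pics/fin.png",cv2.resize(cv2.hconcat([p(A),p(B)]),None,fx=.88,fy=.88)[:,:,::-1])
cv2.imwrite("pics/fin_tray.png",C[:,:,::-1]); cv2.imwrite("pics/topF.png",a[:,:,::-1])
# dishes: change against start
m0=cv2.imread("pics/top0.png")[...,::-1]
for i in(m0,a):
    q=i.astype(int); m=((q[...,0]-q[...,2]>60)&(q[...,0]>150)).astype("uint8")[165:210,150:260]
    print([c.round(1).tolist() for c,s in zip(*[cv2.connectedComponentsWithStats(m)[k] for k in(3,2)]) if 100<s[4]<1500])
E
```

```text
time: 41.85
tool_pos: [594.4, -274.5, 203.4]
tcp_rot: [179.5, 0.3, 89.1]
ft_force: [-0.1, 0.5, 0.6]
finger_gap: 85.5
grip_force: 0.0
time: 42.98
tool_pos: [337.5, -519.1, 196.7]
tcp_rot: [-180.0, -0.0, 89.0]
ft_force: [1.2, -0.4, -0.8]
finger_gap: 85.3
grip_force: 0.0
[[27.8, 20.7], [78.5, 22.6]]
[[27.7, 20.7], [78.5, 22.6]]
```

View pics/fin.png

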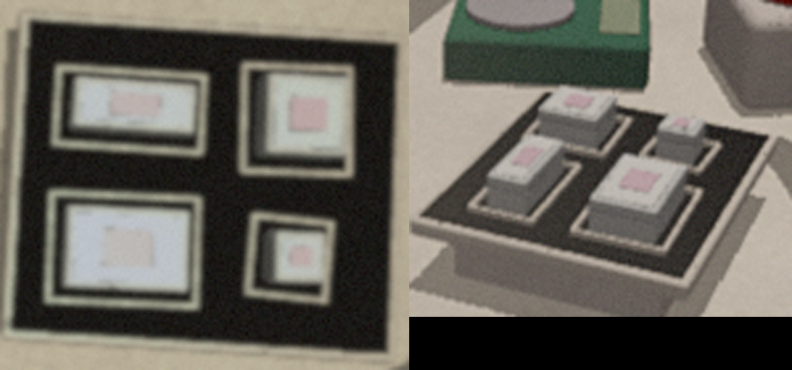

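All four boxes sit lid up inside their matching frames: slim (133,105), square (308,113), large (128,247) and small (300,257). The lids look displaced only because of perspective, and the two dishes have not moved.

```bash
python3 -c "
from bench import r
print(r.hand_in())"
```

```text
the job is handed in; nothing more can be done
None
```

All four boxes are in their matching frames, lid up, the dishes have not moved, and the job was handed in at about 43 s; the slim box tilted briefly on its first grasp, was let back down flat and regripped.

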